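# Mix a touch-up paint bottle on the press-to-run mixer

### The job

Mix the customer's touch-up paint: first set the mixer's speed dial to 6 (six clicks clockwise from its anticlockwise stop). Then hold the paint bottle upright on the mixer's round rubber pad and push it down, firmly but no harder than it needs, until the pad is fully home, keep it there for at least two seconds, and finally stand the bottle gently in the grey order tray beside the customer's other parts, leaving those and the other things on the desk alone.

Things in the scene. Friction and masses are not known exactly. Their poses are not given: they have to be found in the camera images.
- mixer: Grey press-to-run vortex mixer, fixed, 210 mm deep (x), 140 mm wide (y), housing 100 mm high. Origin: centre of its underside. Its own -x is the front: a pale control panel that rises backwards at 35 degrees from level, from 30 mm high at x = -105 mm to 100 mm at x = -5 mm; behind it a level deck with the rubber pad.
- dial_grip (a point): Point on the speed dial's axis, 22 mm above the panel face, at (-72.6, 0, 79.5) mm in the mixer's frame. Turns with the dial: z is the dial's axis, out of the panel (leans 35 degrees from vertical to the mixer's front); x runs along the grip bar to its end with the white line. Black knob: skirt 52 mm across up to 8 mm above the panel, then a bar 50 mm long, 14 mm wide, up to 35 mm above it.
- dial (a joint): Speed dial, rad: 0 at the anticlockwise stop (position 0), grows clockwise as seen facing the panel, to 4.712 at position 9. It clicks into positions 0 to 9, every 0.5236 rad; position 6 is 3.1416. Black marks stand at the ten positions, longer at 0, 5 and 9. Let go between clicks it snaps to the nearest; passing a click takes about 0.1 N m. It starts at one of positions 1 to 4.
- pad_top (a point): Centre of the upper face of the black rubber pad in its raised (rest) position, 136 mm above the desk, 50 mm behind the mixer's origin (its +x); this point is fixed to the housing. The pad is a dish 76 mm across with a flat floor 68 mm across and a lip 4 mm high round it, on a spring.
- pad (a joint): How far the rubber pad is pressed down, m: 0 at rest, 0.008 at its hard stop (fully home). The spring takes about 5 N to start moving and 15 N just to reach the stop; beyond the stop nothing yields, and more than 40 N would overload the mixer's bearing.
- bottle: Round white plastic touch-up paint bottle with a black screw cap, closed, standing upright; about 0.25 kg (varies). 52 mm in diameter with straight walls up to 82 mm, shoulder to 92 mm, cap 38 mm in diameter from 92 to 114 mm (the top). Origin: centre of its underside; z up along its axis.
- tray: Grey plastic order tray, open on top, fixed to the desk, 230 mm (its x) by 180 mm (its y), rim 22 mm high, walls 5 mm, floor 5 mm thick. Origin: centre of its underside. Its +x half holds the carton and the filter; its -x half is free.
- tray_in (a point): Centre of the tray's inner floor, 5 mm above the desk; axes as the tray's.
- carton: Bystander in the tray: brown carton, 80 x 75 mm, 50 mm high. Origin: centre of its underside.
- filter: Bystander in the tray: white oil filter canister, 62 mm in diameter, 73 mm high, standing. Origin: centre of its underside.
- water_bottle: Bystander: clear water bottle with a blue cap, 64 mm in diameter, 196 mm high, standing at the back of the desk. Origin: centre of its underside.
- pen_cup: Bystander: black pen cup, 72 mm in diameter, 85 mm high, pens to 140 mm, at the back of the desk. Origin: centre of its underside.
Not all that is in view belongs to the job. Leave any green, orange or pink look-alike of the bottle alone.

How it is judged:
By the outcome, as a careful person would: the job done as asked, in the order asked, and still so for the second after the job is handed in, with the robot touching nothing.
It also fails if it takes over 69 s, if anything falls off the work surface, if the arm or the gripper's body presses on something with over 40 N, if the wrist force passes 120 N, or if a joint passes its speed limit or range.

### The arm

A 6-joint arm with a two-finger parallel gripper is mounted at the origin on the work surface. World frame = base frame: x ahead of the robot, y to its left, z up, the work surface at z = 0. Lengths are in mm, angles in degrees, forces in N, time in s.
With the tool pointing down it reaches from about 300 to 875 mm from the base axis. Payload 6.4 kg.
Tool frame: the origin (TCP) lies on the centre line of the jaws, within the pads' length; the fingertips stand 8 mm ahead of it and the grasp point (between the pads) lies 11 mm behind it; z points along the fingers, y is the line along which they close (so a half turn about z gives the same grasp; the last joint's range is limited). The gripper opens to 88 mm and grips with 3 to 60 N. Pads are 18 mm wide; open, the fingers measure 123 mm over their backs; the gripper's body (75 mm by 187 mm) begins 45 mm behind the grasp point.
Start: joints at [-83.325, 10.359, 92.074, -0, 77.567, -11.82], TCP at [182.42, -545.311, 246.714] pointing down, gripper open.
Joint ranges: [-171.53, 171.53], [-51.25, 118.39], [17.06, 147.69], [-65.23, 245.23], [0, 150.52], [-178.68, 178.68]. Speed limits (degrees/s): [147.25, 147.25, 172.46, 180, 180, 180].

### API

Orientations are given as [roll, pitch, yaw] about the fixed x, y, z axes, in that order (R = Rz(yaw) Ry(pitch) Rx(roll)).
In Python, from cell import sensors, eyes, job, spotter gives the robot as it stands.
- The arm moves only by the tool drive_tool, never from a script. Its argument "increments" is a list of rows, each a list of 2 entries, a list of its own where there are three numbers: the shift along the tool's x, y, z in m, then the turn about the tool's z in degrees. A call has 1 to 12 rows; each row is the pose to reach, as a shift and turn from the pose commanded when the call began, along the tool's axes at that moment; what a row does not reach only later rows make up. A row lasts 1/12 s, in which the tool goes at most 41.7 mm and 7.16 degrees, less where a joint would pass 70% of its speed; a pose out of reach is approached as far as the arm can. A call with a gripper value outside its range is refused whole. "hand" is the closure, from -1 (fully open) to 1 (shut), set as the call begins (left out, the last holds). The fingers move at their own pace and stop on an object; "force" is the grip in N (left out, the last holds). Time passes only in rows, so rows that repeat a pose let the fingers close. It gives the time, the measured TCP pose, the force, the opening and the grip force at its end, in the units of the state.
- sensors.read_state(): the state, without advancing time (a new reading comes with each control period).
- eyes.get_image(name): name is "side" or "top" or "wrist"; returns the picture (420x560x3 uint8, blue, green, red); there is no depth.
- eyes.camera_info(name): a dict with "K" (3x3 intrinsics, pixels), "world_to_cam" (4x4, takes a point from world to camera coordinates); the wrist camera has in their place "T_tool_cam" (4x4, takes a point from camera to tool coordinates, whose origin is the TCP and whose axes are the flange's). Camera axes: x right, y up, looking along -z (the intrinsics and any distortion apply to the point x, -y, -z); pixel columns grow to the right and rows downward; lengths in mm; the calibration is good to about 2 mm. A picture is of the moment at which its call begins: read the wrist's pose just before it. camera_info takes no time and is no camera call.
- job.sign_off(): hands the job in; it is judged then, once.
Trained networks look in the newest picture that a camera, given by its name, has taken for a name from the list of things; names that differ only in an ending like _2 or _b are one class to them, and where a whole thing is asked for, a point or a joint stands for the part that bears it (a point fixed in the world has none). Each returns a list of dicts, best first, with "score" (0 to 1); they miss things now and then, are a little off and sometimes report something else, mostly with a low value. They report only what shows in the picture. A call takes as long as a camera call. They do not tell look-alikes from the thing itself.
- spotter.spot_in(camera, thing): "bbox" ([left, top, width, height] in pixels, round what is visible of it).
The state is a dict: "clock": time; "joints": joint angles; "qd": joint speeds; "joint_efforts": joint torques, N m; "ee_pos": TCP position; "tcp_rot": TCP orientation; "ft_force": force on the tool from outside, world axes, zero at the start; "moment": the same for the moment, N m; "opening": finger opening in mm; "finger_force": force on a finger pad.
Only numpy, scipy, OpenCV 4.12 (cv2) and the standard library are available. Lean on these libraries where they do the work, as an engineer would, in place of code of your own. Each camera call takes 0.05 s, during which the arm holds its last target. There are 200 camera calls.

## Working session

There is one attempt and no reset: what is moved stays moved. The work goes in short steps, Python scripts to look and compute and a tool call to move; the robot and the scene stay as the last step left them, time stands still between calls to the robot, and variables do not carry over. Pictures are saved under pics/ and viewed, at most 10 in all, crops included, and the job is handed in when it is done.

Besides the shell and the picture viewer there is one more tool, called after "Call:" as name(argument=value, ...), one argument or row to a line, values as JSON. drive_tool: Moves the arm, as the interface text tells. Its arguments: {"type":"object","properties":{"increments":{"type":"array"},"hand":{"type":"number"},"force":{"type":"number"}},"required":["increments"]}

```bash
mkdir -p pics; ls; python3 - <<'E'
from cell import sensors, eyes, spotter
import cv2,numpy as np
s=sensors.read_state();print(s)
ims={n:eyes.get_image(n) for n in("side","top")}
for n in ims:
    cv2.imwrite(f"pics/{n}0.png",ims[n]);i=eyes.camera_info(n);print(n,i)
    for t in("mixer","dial_grip","pad","bottle","tray","carton","filter"):
        print(t,[(d["bbox"],round(d["score"],2)) for d in spotter.spot_in(n,t)][:4])
print(eyes.camera_info("wrist"))
E
```

```text
pics
{'clock': 0.0, 'joints': array([-8.33242019e+01,  1.04009827e+01,  9.21319181e+01, -6.15222594e-04,
        7.75666660e+01, -1.18186530e+01]), 'qd': array([-0.059269  , -0.11177609,  0.02399344, -0.033573  ,  0.0815183 ,
       -0.02674597]), 'joint_efforts': array([ 3.42529365e-04, -4.33858216e+01, -3.41850507e+01,  7.02419411e-02,
        3.84484953e-02, -1.18360713e-04]), 'ee_pos': array([ 182.36273444, -544.76396288,  245.81685173]), 'tcp_rot': array([-1.79902421e+02, -1.98048971e-02,  1.84945672e+01]), 'ft_force': array([0.61800099, 0.06275489, 0.49186886]), 'moment': array([ 0.0212767 , -0.04003927, -0.04572645]), 'finger_force': 0.0, 'opening': 88.44085113203509}
side {'K': array([[446.57718157,   0.        , 280.3838395 ],
       [  0.        , 446.57718157, 213.38506249],
       [  0.        ,   0.        ,   1.        ]]), 'world_to_cam': array([[-9.91498478e-01, -1.29539586e-01, -1.22582441e-02,
         5.50175464e+02],
       [ 6.79806698e-02, -5.96035900e-01,  8.00074893e-01,
        -1.23964806e+02],
       [-1.10947724e-01,  7.92439715e-01,  5.99774875e-01,
     
[... 1350 characters left out ...]
.5, 26.5], 0.58), ([235.2, 104.3, 29.9, 43.2], 0.38)]
tray [([153.8, 141.7, 84.9, 101.9], 0.88)]
carton [([159.0, 148.6, 37.6, 36.4], 0.85)]
filter [([203.1, 153.0, 26.8, 28.7], 0.6)]
{'K': array([[334.94029634,   0.        , 281.01478597],
       [  0.        , 334.94029634, 210.48200065],
       [  0.        ,   0.        ,   1.        ]]), 'T_tool_cam': array([[ 6.18445033e-04,  9.51113139e-01,  3.08842055e-01,
         8.05316113e+01],
       [ 9.99999496e-01, -8.32519553e-04,  5.61372911e-04,
        -8.91738172e-01],
       [ 7.91046201e-04,  3.08841552e-01, -9.51113174e-01,
        -1.37464408e+02],
       [ 0.00000000e+00,  0.00000000e+00,  0.00000000e+00,
         1.00000000e+00]])}
```

View pics/side0.png

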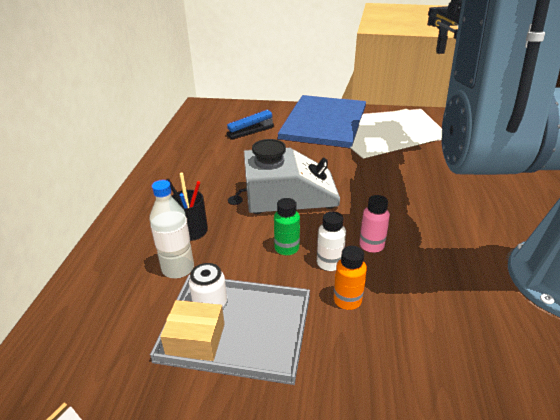

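View pics/top0.png

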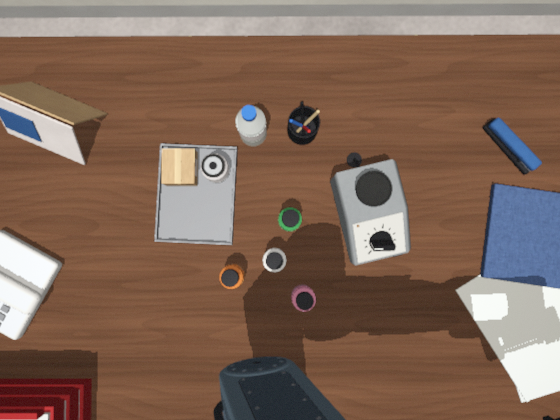

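The side view shows the plain white bottle at about (331,242). Look-alikes are green (287,228), orange (350,280) and pink (375,225). In the top view white is at (274,260), green (290,218), orange (231,276) and pink (303,298). I choose the white one. The dial is at top (381,242), the pad at (374,188) and the tray at (196,193), with its free half nearer the robot. I'll localise these, crop close and check.

```bash
cat > h.py <<'E'
import numpy as np,cv2
from scipy.spatial.transform import Rotation as Ro
from cell import sensors,eyes,spotter
def cam(n,s=None):
    i=eyes.camera_info(n);K=i["K"]
    if n=="wrist":
        T=np.eye(4);T[:3,:3]=Ro.from_euler("xyz",s["tcp_rot"],degrees=True).as_matrix();T[:3,3]=s["ee_pos"]
        W=np.linalg.inv(T@i["T_tool_cam"])
    else: W=i["world_to_cam"]
    return K,W
def proj(c,P):
    K,W=c;p=np.atleast_2d(P)@W[:3,:3].T+W[:3,3];p=p*[1,-1,-1];q=p@K.T;return q[:,:2]/q[:,2:]
def back(c,uv,z):
    K,W=c;R=W[:3,:3];o=-R.T@W[:3,3]
    d=R.T@(np.linalg.inv(K)@[uv[0],uv[1],1]*[1,-1,-1]);return o+d*(z-o[2])/d[2]
E
python3 - <<'E'
from h import *
t=cam("top");s=cam("side")
np.set_printoptions(precision=1,suppress=True)
print("pad",back(t,(375.7,187.8),136),back(s,(269,149.6),138))
print("dial",back(t,(381,242),80))
print("bottle cap",back(t,(274.5,261.5),114),"side base",back(s,(331,262),8))
for u in [(160,144),(237,146.5),(232,244.5),(155,241)]: print("tray",back(t,u,22))
im=cv2.imread("pics/top0.png")
a=cv2.resize(im[145:275,320:420],None,fx=4,fy=4,interpolation=2)
b=cv2.resize(im[195:325,210:320],None,fx=3.6,fy=4,interpolation=2)
cv2.imwrite("pics/crop.png",np.hstack([a,b]))
E
```

```text
pad [ 610.  -209.7  136. ] [ 603.1 -189.1  138. ]
dial [ 496.5 -230.8   80. ]
bottle cap [455.7   2.7 114. ] side base [452.1  15.2   8. ]
tray [726.4 270.5  22. ]
tray [719.9  90.2  22. ]
tray [491.3 101.2  22. ]
tray [499.7 279.6  22. ]
```

View pics/crop.png

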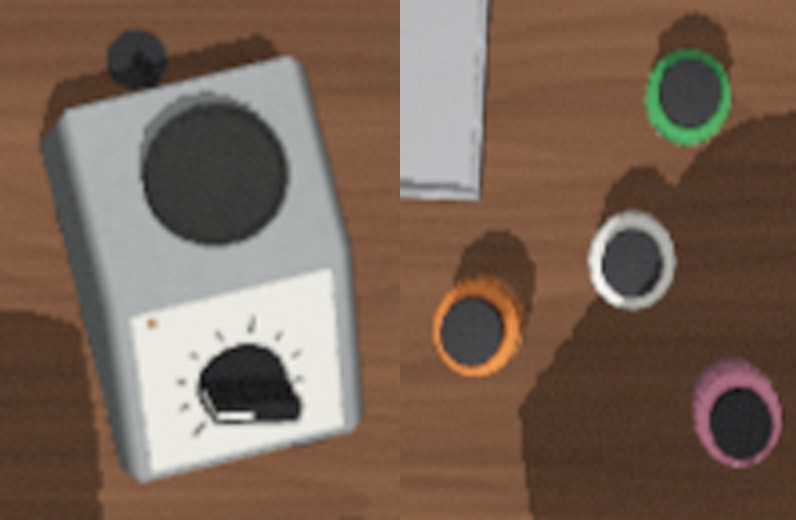

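Call:
drive_tool(
  increments=[
    [[0.027,-0.018,0.002],0],
    [[0.054,-0.037,0.004],0],
    [[0.081,-0.055,0.006],0],
    [[0.108,-0.074,0.008],0],
    [[0.135,-0.092,0.01],0],
    [[0.162,-0.11,0.013],0],
    [[0.19,-0.13,0.015],0],
    [[0.217,-0.147,0.017],0],
    [[0.244,-0.166,0.02],0],
    [[0.271,-0.184,0.022],0],
    [[0.298,-0.203,0.024],0],
    [[0.325,-0.221,0.026],0],
  ],
)

```text
clock: 1.8
ee_pos: [421.3, -231.1, 220.9]
tcp_rot: [180.0, -0.0, 18.5]
ft_force: [-0.3, -1.0, -0.4]
opening: 88.3
finger_force: 0.0
```

```bash
python3 - <<'E'
from h import *
s=sensors.read_state();im=eyes.get_image("wrist");print(s["ee_pos"],s["tcp_rot"],s["joints"])
c=cam("wrist",s)
for t in("dial_grip","pad","mixer"):print(t,[(d["bbox"],round(d["score"],2)) for d in spotter.spot_in("wrist",t)][:2])
print(proj(c,[[495,-232,80],[607,-210,136]]))
cv2.imwrite("pics/w1.png",im)
E
```

```text
[ 421.28163876 -231.14656426  220.87474596] [ 1.79973878e+02 -1.58004203e-02  1.84928853e+01] [-4.29438930e+01 -4.90315913e-01  1.06884119e+02  1.44683455e-03
  7.35756997e+01  2.85628166e+01]
dial_grip [([280.7, 84.4, 63.9, 64.7], 0.74)]
pad []
mixer [([226.4, 0.0, 203.2, 161.9], 0.66)]
[[312.53454133 116.09819322]
 [355.37327049 -98.42001101]]
```

View pics/w1.png

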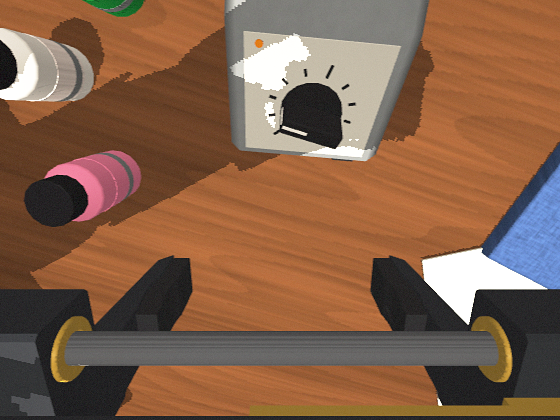

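The wrist view shows the dial at (312,115), with the long mark "5" at (330,71) and mark "0" near (275,132). The bar lies across, with its white line at the left end, (292,130). I'll zoom in to read it exactly.

```bash
python3 - <<'E'
import cv2
im=cv2.imread("pics/w1.png")
cv2.imwrite("pics/w1c.png",cv2.resize(im[60:160,255:365],None,fx=6,fy=6,interpolation=2))
E
```

```text
(no output)
```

View pics/w1c.png

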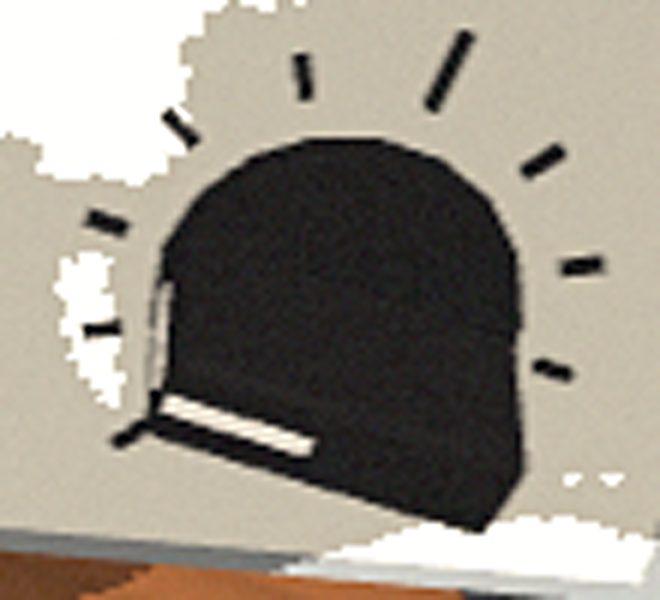

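```bash
cat > fit.py <<'E'
from h import *
from scipy.optimize import least_squares
class S(dict):pass
st=dict(ee_pos=np.array([421.28,-231.15,220.87]),tcp_rot=np.array([180,0,18.493]))
w=cam("wrist",st);t=cam("top")
M=np.array([(130,435),(102,330),(107,223),(181,128),(304,76),(447,82),(543,160),(583,266),(553,370)])/6+[255,60]-0.5
ax=np.array([-np.sin(np.radians(35)),0,np.cos(np.radians(35))]);up=np.array([np.cos(np.radians(35)),0,np.sin(np.radians(35))])
G=np.array([-72.6,0,79.5])
# clockwise angle a from uphill as seen facing panel: right = -y
def pt(a,r,h): return G+(h-22)*ax+r*(np.cos(a)*up+np.sin(a)*np.array([0,-1,0]))
def W(p,q):
    c,s=np.cos(q[2]),np.sin(q[2]);return np.array([[c,-s,0],[s,c,0],[0,0,1]])@p+[q[0],q[1],0]
Wh=np.array([(160,404),(313,446)])/6+[255,60]-.5
def res(v):
    q=v[:3];r,a0,th,c0,c1=v[3:8];r_=[]
    P=[W(pt(a0+k*np.pi/6,r+(3 if k==5 else 0),0),q) for k in range(9)]
    r_=list((proj(w,np.array(P))-M).ravel()+np.tile([v[8],v[9]],9))
    r_+=list(v[8:10]/4)
    r_+=list(2*(proj(t,W(np.array([50,0,138]),q))[0]-[375.7,187.8]))
    r_+=list((proj(w,np.array([W(pt(th,c0,35),q),W(pt(th,c1,35),q)]))-Wh+v[8:10]).ravel())
    return r_
f=least_squares(res,[565,-220,np.radians(12),36,np.radians(-135),np.radians(-100),24,2,0,0])
v=f.x;print("mixer",v[:2],np.degrees(v[2]),"r",v[3],"a0",np.degrees(v[4]),"bar",np.degrees(v[5]),v[6:],"pos",(v[5]-v[4])/np.pi*6,"cost",f.cost)
print(np.round(f.fun,1))
print("grip",W(G,v[:3]),"pad",W(np.array([50,0,136]),v[:3]))
E
python3 fit.py
```

```text
mixer [ 560.82782288 -220.58647749] 13.33953655369417 r 34.237696279632 a0 -135.2021804129321 bar -72.63129288967055 [24.81567789  3.79836719 -6.43287966  2.30967014] pos 2.0856962507753853 cost 14.05528826952106
[ 3.  -2.1 -1.1  0.4 -0.6  0.3 -0.5  0.1 -0.   0.1  0.8 -2.1  0.1  0.5
 -0.4  0.5 -0.5  0.6 -1.6  0.6 -0.2  0.3  0.1 -0.2 -0.6  1.6]
grip [ 490.18657837 -237.33683789   79.5       ] pad [ 609.47881773 -209.05041661  136.        ]
```

```bash
sed -i 's/\[375.7,187.8\]/[373.4,187.9]/' fit.py; cat >> fit.py <<'E'
q=v[:3]
np.set_printoptions(precision=1,suppress=True)
for d in range(-75,61,15):
    a=np.radians(d);h=27;c=W(pt(a,16,h),q);b=W(pt(a,30,h),q)-c
    print(d,"TCP",c+[0,0,6.5],"yaw",np.degrees(np.arctan2(b[1],b[0])))
E
python3 fit.py
```

```text
mixer [ 560.84027924 -217.20291117] 14.869453121810597 r 34.18916222539968 a0 -133.49144520922914 bar -71.12584279342353 [25.21177481  4.19191171 -4.59483807  3.52506243] pos 2.078853413860187 cost 13.199419612682831
[ 2.9 -1.9 -1.1  0.5 -0.6  0.4 -0.4  0.1  0.1  0.1  0.9 -2.2  0.1  0.5
 -0.5  0.4 -0.7  0.6 -1.1  0.9 -0.1  0.4  0.1 -0.2 -0.5  1.5]
grip [ 490.67143321 -235.83334454   79.5       ] pad [ 609.16593077 -204.3720342   136.        ]
-75 TCP [ 487.2 -220.8   92.5] yaw 92.48984772549802
-60 TCP [ 490.7 -221.5   94.7] yaw 79.55822306794126
-45 TCP [ 494.  -223.3   96.6] yaw 65.54676321217062
-30 TCP [ 496.8 -225.9   98. ] yaw 50.04619089701232
-15 TCP [ 499.1 -229.3   99. ] yaw 32.982661856573344
0 TCP [ 500.6 -233.2   99.3] yaw 14.869453121810732
15 TCP [ 501.2 -237.3   99. ] yaw -3.243755612952057
30 TCP [ 500.9 -241.4   98. ] yaw -20.307284653391026
45 TCP [ 499.8 -245.1   96.6] yaw -35.80785696854932
60 TCP [ 497.8 -248.3   94.7] yaw -49.819316824319905
```

Call:
drive_tool(
  increments=[
    [[0.006,0.001,0.007],-6.1],
    [[0.011,0.002,0.015],-12.2],
    [[0.017,0.003,0.022],-18.3],
    [[0.022,0.004,0.03],-24.4],
    [[0.028,0.005,0.037],-30.5],
    [[0.033,0.006,0.045],-36.6],
    [[0.039,0.007,0.052],-42.7],
    [[0.044,0.008,0.06],-48.8],
    [[0.05,0.009,0.067],-54.9],
    [[0.056,0.01,0.075],-61],
    [[0.066,0.011,0.082],-67.2],
    [[0.066,0.011,0.09],-73],
  ],
  hand=0.36,
  force=20,
)

```text
clock: 3.0
ee_pos: [487.2, -223.9, 130.8]
tcp_rot: [179.9, 0.1, 91.7]
ft_force: [-0.4, -0.2, 0.1]
opening: 28.2
finger_force: 0.0
```

```bash
python3 - <<'E'
from h import *
s=sensors.read_state();im=eyes.get_image("wrist");im2=eyes.get_image("side");print(s["ee_pos"],s["tcp_rot"],s["joints"],s["opening"])
cv2.imwrite("pics/w2.png",np.hstack([im,cv2.resize(im2[110:230,220:360],(240,206))[:, :240] if 0 else cv2.copyMakeBorder(cv2.resize(im2[115:215,240:360],(240,200)),0,220,0,0,0)]))
E
```

```text
[ 487.22037773 -223.90481383  130.79072203] [1.79930600e+02 5.40890559e-02 9.16959220e+01] [-3.73733410e+01  1.32050237e+01  1.03249330e+02  1.95155060e-03
  6.34576751e+01 -3.90701665e+01] 28.23703556399728
```

View pics/w2.png

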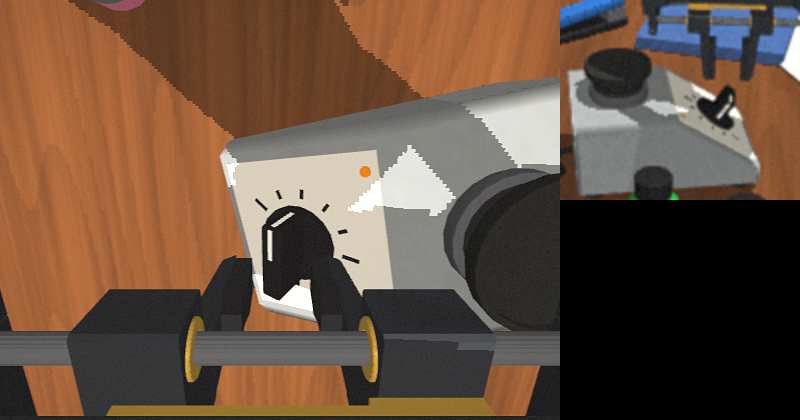

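Fingers straddle the bar from above: the bar's white end is at (270,240) and the finger tips are at (245,258) and (320,260). I'll check the model against this view before descending.

```bash
cat > chk.py <<'E'
import contextlib,io
with contextlib.redirect_stdout(io.StringIO()):
    from fit import *
s=dict(ee_pos=np.array([487.22,-223.90,130.79]),tcp_rot=np.array([179.93,.054,91.70]));c=cam("wrist",s)
Wh2=np.array([(293,212),(275,225)])  # white line inner/outer ends
for q2 in (q,[560.8,-217.2,np.radians(13.4)],):
    print("line",proj(c,np.array([W(pt(np.radians(-75),4,35),q2),W(pt(np.radians(-75),25,35),q2)])).ravel(),"pad",proj(c,W(np.array([50,0,138]),q2)),"mark0,5",proj(c,np.array([W(pt(np.radians(-135),34,0),q2),W(pt(np.radians(15),37,0),q2)])).ravel())
    print("bar sides r16", proj(c,np.array([W(pt(np.radians(-75),16,35)+ 7*k*(np.cos(np.radians(-75))*np.array([0,-1,0])-np.sin(np.radians(-75))*up),q2) for k in(-1,1)])).ravel())
E
python3 chk.py
```

```text
line [274.3 265.7 273.2 234.9] pad [[565.9 261.7]] mark0,5 [267.8 211.4 356.3 261.6]
bar sides r16 [263.9 245.  283.9 252.1]
line [273.1 261.5 273.2 230.4] pad [[565.4 264.3]] mark0,5 [267.7 207.5 355.2 260. ]
bar sides r16 [263.3 240.4 283.4 248. ]
```

Call:
drive_tool(
  increments=[
    [[0.003,-0.002,0.01],0],
    [[0.003,-0.002,0.018],0],
    [[0.003,-0.002,0.025],0],
    [[0.003,-0.002,0.031],0],
    [[0.003,-0.002,0.035],0],
    [[0.003,-0.002,0.038],0],
    [[0.003,-0.002,0.038],0],
  ],
)

```text
clock: 3.68
ee_pos: [484.2, -219.0, 92.0]
tcp_rot: [-180.0, -0.0, 91.5]
ft_force: [0.7, -0.1, -0.4]
opening: 28.1
finger_force: 0.0
```

Call:
drive_tool(
  increments=[
    [[-0.001,0.002,-0.001],6.5],
    [[-0.002,0.004,-0.002],13],
    [[-0.003,0.006,-0.003],20],
    [[-0.004,0.008,-0.004],27],
    [[-0.006,0.009,-0.005],34],
    [[-0.007,0.011,-0.0055],41],
    [[-0.008,0.0115,-0.006],47.5],
    [[-0.009,0.012,-0.0063],54],
    [[-0.01,0.013,-0.0065],60],
    [[-0.0115,0.0135,-0.0067],66],
    [[-0.013,0.014,-0.0068],72],
    [[-0.014,0.0145,-0.0068],77.5],
  ],
)

```text
clock: 4.68
ee_pos: [499.5, -232.8, 99.9]
tcp_rot: [180.0, -0.0, 13.7]
ft_force: [-2.4, 1.9, 0.5]
opening: 28.2
finger_force: 1.3
```

```bash
python3 - <<'E'
from h import *
s=sensors.read_state();print(s["ee_pos"],s["tcp_rot"],s["ft_force"],s["moment"],s["joints"])
E
```

```text
[ 499.54157004 -232.84793642   99.88392327] [ 1.79994597e+02 -5.49947889e-03  1.36956030e+01] [-2.35030591  1.93252018  0.53693685] [ 0.3735626   0.38283773 -0.00406364] [-3.73332648e+01  1.76155153e+01  1.01874176e+02  1.00796711e-03
  6.05026490e+01  3.89706362e+01]
```

Call:
drive_tool(
  increments=[
    [[0,0.0015,0],6],
    [[0,0.003,0],12],
    [[-0.0004,0.004,0.0003],18],
    [[-0.001,0.006,0.0008],24],
    [[-0.0013,0.007,0.001],30],
    [[-0.0017,0.008,0.0013],35],
    [[-0.0025,0.01,0.002],42],
    [[-0.003,0.011,0.0025],47],
    [[-0.0036,0.0115,0.0027],51],
    [[-0.0036,0.0115,0.0027],51],
  ],
)

```text
clock: 5.52
ee_pos: [498.9, -245.0, 97.2]
tcp_rot: [180.0, -0.0, -37.1]
ft_force: [0.2, 0.8, 0.6]
opening: 27.9
finger_force: 0.0
```

Call:
drive_tool(
  increments=[
    [[0,0,0],0],
    [[0,0,0],0],
    [[0,0,0],0],
    [[0,0,0],0],
    [[0,0,0],0],
    [[0,0,0],0],
  ],
  hand=0.8,
  force=12,
)

```text
clock: 6.02
ee_pos: [498.8, -245.0, 97.0]
tcp_rot: [180.0, -0.0, -37.0]
ft_force: [-1.1, -0.7, 0.8]
opening: 17.7
finger_force: 11.1
```

Call:
drive_tool(
  increments=[
    [[0,0,0],0],
    [[0,0,0],0],
    [[0,0,0],0],
    [[0,0,-0.01],0],
    [[0,0,-0.03],0],
    [[0,0,-0.06],0],
    [[0,0,-0.095],0],
    [[0,0,-0.095],0],
  ],
  hand=0.3,
)

```text
clock: 6.68
ee_pos: [502.0, -247.1, 199.8]
tcp_rot: [180.0, -0.7, -37.0]
ft_force: [1.7, -0.3, 1.3]
opening: 31.0
finger_force: 0.0
```

```bash
python3 - <<'E'
from h import *
s=sensors.read_state();im=eyes.get_image("wrist");print(s["ee_pos"],s["tcp_rot"],s["opening"])
q=[560,-217.2,np.radians(13.4)]
import contextlib,io
with contextlib.redirect_stdout(io.StringIO()):
    from fit import W,pt
c=cam("wrist",s)
for k in(5,6,7):
    a=np.radians(-135+30*k);print(k,proj(c,np.array([W(pt(a,4,35),q),W(pt(a,25,35),q)])).ravel())
print("marks",proj(c,np.array([W(pt(np.radians(-135+30*k),34,0),q) for k in range(10)])).round())
cv2.imwrite("pics/w3.png",im)
E
```

```text
[ 501.97938535 -247.0937536   199.75761745] [179.99440217  -0.67378942 -36.98578972] 31.00105317169953
5 [283.4 236.1 270.9 223.3]
6 [285.6 234.8 286.  215. ]
7 [287.9 234.5 300.5 213.5]
marks [[268. 239.]
 [251. 242.]
 [237. 237.]
 [230. 224.]
 [234. 207.]
 [247. 191.]
 [266. 180.]
 [285. 179.]
 [298. 187.]
 [302. 201.]]
```

View pics/w3.png

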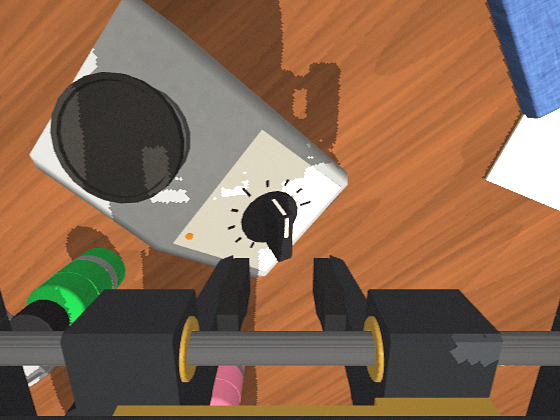

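The white line's top stroke runs (287,220)–(287,238), which matches the model for position 6, with the "5" mark at (247,192). So the dial is set. The bottle is next.

Call:
drive_tool(
  increments=[
    [[-0.017,-0.016,0],-2],
    [[-0.036,-0.033,0],-4],
    [[-0.055,-0.05,0],-6],
    [[-0.074,-0.067,0],-8],
    [[-0.093,-0.085,0],-10],
    [[-0.112,-0.102,0],-12],
    [[-0.131,-0.12,0],-14],
    [[-0.15,-0.137,0],-16],
    [[-0.169,-0.155,0],-18],
    [[-0.188,-0.172,0],-19],
    [[-0.188,-0.172,0],-19],
    [[-0.188,-0.172,0],-19],
  ],
  hand=-1,
)

```text
clock: 7.73
ee_pos: [451.3, 6.8, 191.3]
tcp_rot: [180.0, 0.1, -17.9]
ft_force: [-0.6, -1.1, -0.5]
opening: 87.8
finger_force: 0.0
```

```bash
python3 - <<'E'
from h import *
np.set_printoptions(precision=1,suppress=True)
s=sensors.read_state();im=eyes.get_image("wrist");print(s["ee_pos"],s["tcp_rot"],s["opening"])
c=cam("wrist",s)
for d in spotter.spot_in("wrist","bottle"):
    b=d["bbox"];u=(b[0]+b[2]/2,b[1]+b[3]/2);x=im[int(u[1])-5:int(u[1])+5,int(u[0])-5:int(u[0])+5].reshape(-1,3).mean(0)
    print(b,d["score"],x)
print("model",proj(c,[[455,3,114],[455,3,0]]))
cv2.imwrite("pics/w4.png",im)
w3=dict(ee_pos=np.array([501.98,-247.09,199.76]),tcp_rot=np.array([179.994,-.674,-36.986]))
print("pad from w3",back(cam("wrist",w3),(118,137),140))
E
```

```text
[451.3   6.8 191.3] [180.    0.1 -17.9] 87.75586714106957
[341.5, 216.0, 80.0, 81.3] 0.91 [133.9 112.5 185.4]
[164.6, 216.4, 68.9, 104.2] 0.83 [  7.5 101.9 191.6]
[245.9, 155.3, 71.4, 90.2] 0.81 [40.4 39.4 42. ]
[253.3, 25.4, 75.1, 80.0] 0.66 [46.7 47.2 48.9]
[542.4, 37.8, 17.6, 47.0] 0.22 [39.9 40.  42.2]
model [[286.  218. ]
 [284.5 180.3]]
pad from w3 [ 608.2 -207.5  140. ]
```

View pics/w4.png

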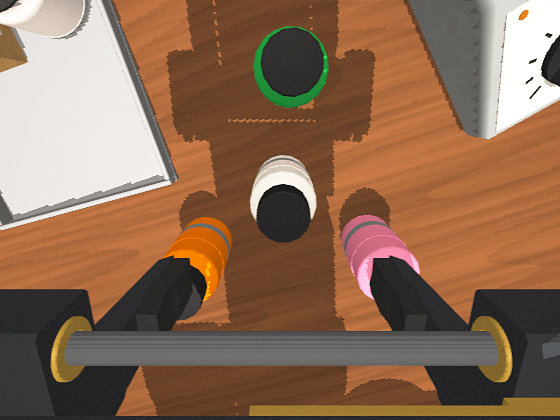

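The white bottle's cap centre is at (284,213), between the open fingers, clear of orange (205,255) and pink (380,250).

```bash
python3 - <<'E'
from h import *
s=sensors.read_state();c=cam("wrist",s)
p=back(c,(284,213),114);b=back(c,(282,184),8);R=Ro.from_euler("xyz",s["tcp_rot"],degrees=True).as_matrix()
print(p,b,s["ee_pos"],(R.T@(p-s["ee_pos"])).round(1))
E
```

```text
[459.45092876   1.77364259 114.        ] [454.68429987   4.47274909   8.        ] [451.98191103   5.35786309 191.53689903] [ 8.2  1.1 77.5]
```

Call:
drive_tool(
  increments=[
    [[0.006,0.001,0.01],0],
    [[0.006,0.001,0.035],0],
    [[0.006,0.001,0.065],0],
    [[0.006,0.001,0.095],0],
    [[0.006,0.001,0.115],0],
    [[0.006,0.001,0.125],0],
    [[0.006,0.001,0.125],0],
  ],
)

```text
clock: 8.42
ee_pos: [455.8, 2.4, 64.6]
tcp_rot: [180.0, 0.3, -18.1]
ft_force: [0.1, -0.7, 0.3]
opening: 87.9
finger_force: 0.0
```

Call:
drive_tool(
  increments=[
    [[0,0,0],0],
    [[0,0,0],0],
    [[0,0,0],0],
    [[0,0,0],0],
    [[0,0,0],0],
    [[0,0,0],0],
    [[0,0,0],0],
    [[0,0,0],0],
  ],
  hand=1,
  force=45,
)

```text
clock: 9.08
ee_pos: [458.1, 2.9, 67.5]
tcp_rot: [-180.0, -0.1, -18.0]
ft_force: [0.5, 1.6, 5.4]
opening: 51.4
finger_force: 45.0
```

Call:
drive_tool(
  increments=[
    [[0,0,-0.005],0],
    [[0,0,-0.02],0],
    [[0,0,-0.05],0],
    [[0,0,-0.085],0],
    [[0,0,-0.12],0],
    [[0,0,-0.15],0],
    [[0,0,-0.173],0],
    [[0,0,-0.173],0],
  ],
)

```text
clock: 9.75
ee_pos: [459.9, 2.3, 244.9]
tcp_rot: [-180.0, -0.5, -18.0]
ft_force: [1.1, -0.3, -1.2]
opening: 50.9
finger_force: 45.0
```

Call:
drive_tool(
  increments=[
    [[0.01,0.007,0],0],
    [[0.03,0.021,0],0],
    [[0.054,0.039,0],0],
    [[0.078,0.056,0],0],
    [[0.102,0.074,0],0],
    [[0.126,0.092,0],0],
    [[0.15,0.109,0],0],
    [[0.174,0.127,0],0],
    [[0.193,0.142,0],0],
    [[0.203,0.149,0],0],
    [[0.208,0.152,0],0],
    [[0.208,0.152,0],0],
  ],
)

```text
clock: 10.75
ee_pos: [607.6, -207.0, 236.5]
tcp_rot: [-180.0, 0.3, -18.1]
ft_force: [-0.6, 0.5, -1.2]
opening: 51.1
finger_force: 45.0
```

```bash
python3 - <<'E'
from h import *
np.set_printoptions(precision=1,suppress=True)
s=sensors.read_state();print(s["clock"],s["ee_pos"],s["tcp_rot"],s["ft_force"],s["joints"],s["opening"])
a=eyes.get_image("side");b=eyes.get_image("top");w=eyes.get_image("wrist")
cv2.imwrite("pics/p1.png",np.vstack([np.hstack([cv2.resize(a[80:200,200:340],(400,343),interpolation=2),cv2.resize(b[120:260,310:450],(343,343),interpolation=2)]),np.hstack([cv2.resize(w,(340,255)),np.zeros((255,403,3),np.uint8)])]))
E
```

```text
10.75 [ 607.6 -207.   236.5] [-180.     0.3  -18.1] [-0.6  0.5 -1.2] [-29.4  19.4  82.2  -0.   78.7  78.7] 51.090770678403935
```

View pics/p1.png

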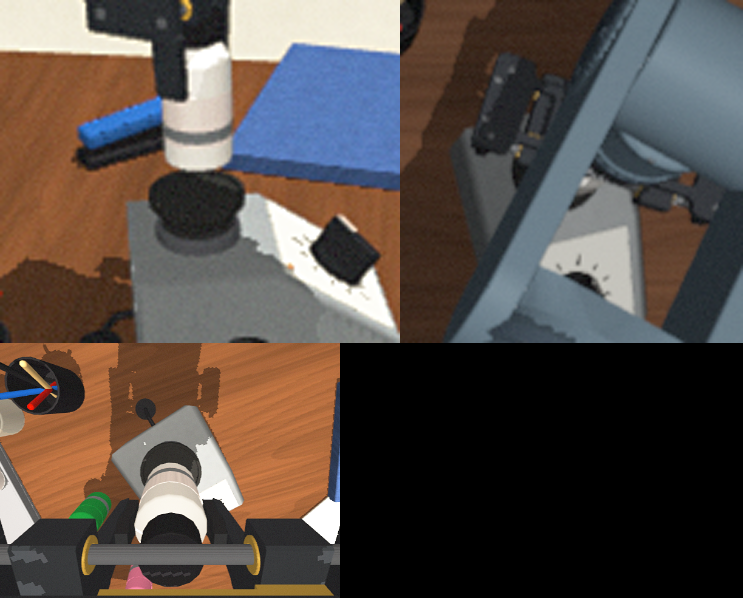

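```bash
python3 - <<'E'
from h import *
s=sensors.read_state();c=cam("wrist",s);w=eyes.get_image("wrist");k=w.max(2)
for col in (250,265,281,295,310): 
    r=np.where(k[120:220,col]<75)[0]+120; print(col,r[:1],r[-1:],end="; ")
for row in (190,200,210):
    r=np.where(k[row,200:360]<75)[0]+200; print(row,r[:1],r[-1:],end="; ")
a=np.linspace(0,6.28,200)
for x,y in((608.5,-206),(608.5,-203),(605,-206)):
    P=proj(c,np.c_[x+38*np.cos(a),y+38*np.sin(a),0*a+140]);print((x,y),P.min(0).round(),P.max(0).round())
E
```

```text
250 [120] [209]; 265 [165] [199]; 281 [162] [196]; 295 [164] [199]; 310 [172] [208]; 190 [237] [325]; 200 [234] [329]; 210 [232] [330]; (608.5, -206) [232. 162.] [334. 259.]
(608.5, -203) [228. 163.] [330. 260.]
(605, -206) [234. 166.] [336. 263.]
```

Call:
drive_tool(
  increments=[
    [[0,-0.001,0.005],0],
    [[0,-0.0015,0.012],0],
    [[0,-0.0015,0.018],0],
    [[0,-0.0015,0.023],0],
    [[0,-0.0015,0.027],0],
    [[0,-0.0015,0.028],0],
    [[0,-0.0015,0.028],0],
    [[0,-0.0015,0.028],0],
  ],
  force=58,
)

```text
clock: 11.62
ee_pos: [608.8, -204.6, 211.9]
tcp_rot: [180.0, -0.0, -18.0]
ft_force: [0.4, -0.3, -1.5]
opening: 50.8
finger_force: 58.0
```

Call:
drive_tool(
  increments=[
    [[0,0,0.002],0],
    [[0,0,0.004],0],
    [[0,0,0.006],0],
    [[0,0,0.006],0],
    [[0,0,0.006],0],
  ],
)

```text
clock: 12.03
ee_pos: [608.6, -204.5, 205.6]
tcp_rot: [-180.0, 0.0, -18.0]
ft_force: [0.1, -0.6, -1.5]
opening: 50.8
finger_force: 58.0
```

Contact is expected near 203, with the stop near 195.

Call:
drive_tool(
  increments=[
    [[0,0,0.002],0],
    [[0,0,0.004],0],
    [[0,0,0.004],0],
    [[0,0,0.004],0],
  ],
)

```text
clock: 12.37
ee_pos: [609.2, -204.7, 202.8]
tcp_rot: [180.0, -0.1, -18.0]
ft_force: [-2.0, 0.7, 4.2]
opening: 50.6
finger_force: 58.0
```

Call:
drive_tool(
  increments=[
    [[0,0,0.001],0],
    [[0,0,0.002],0],
    [[0,0,0.003],0],
    [[0,0,0.003],0],
    [[0,0,0.003],0],
  ],
)

```text
clock: 12.78
ee_pos: [609.2, -204.7, 200.1]
tcp_rot: [180.0, -0.1, -18.0]
ft_force: [-1.6, 1.6, 7.4]
opening: 50.5
finger_force: 58.0
```

Call:
drive_tool(
  increments=[
    [[0,0,0.001],0],
    [[0,0,0.002],0],
    [[0,0,0.003],0],
    [[0,0,0.003],0],
    [[0,0,0.003],0],
  ],
)

```text
clock: 13.2
ee_pos: [609.4, -204.8, 197.7]
tcp_rot: [180.0, -0.1, -18.0]
ft_force: [-2.9, 1.3, 11.0]
opening: 50.5
finger_force: 58.0
```

Call:
drive_tool(
  increments=[
    [[0,0,0.0005],0],
    [[0,0,0.001],0],
    [[0,0,0.001],0],
    [[0,0,0.001],0],
  ],
)

```text
clock: 13.53
ee_pos: [609.4, -204.8, 197.0]
tcp_rot: [180.0, -0.1, -18.0]
ft_force: [-2.8, 2.2, 12.0]
opening: 50.7
finger_force: 58.0
```

Call:
drive_tool(
  increments=[
    [[0,0,0.0005],0],
    [[0,0,0.001],0],
    [[0,0,0.001],0],
    [[0,0,0.001],0],
  ],
)

```text
clock: 13.87
ee_pos: [609.4, -204.8, 196.2]
tcp_rot: [180.0, -0.1, -18.0]
ft_force: [-4.2, 2.4, 13.1]
opening: 50.6
finger_force: 58.0
```

Call:
drive_tool(
  increments=[
    [[0,0,0.0005],0],
    [[0,0,0.001],0],
    [[0,0,0.001],0],
    [[0,0,0.001],0],
  ],
)

```text
clock: 14.2
ee_pos: [609.5, -204.8, 195.5]
tcp_rot: [180.0, -0.2, -18.0]
ft_force: [-4.2, 3.7, 14.2]
opening: 50.4
finger_force: 58.0
```

Call:
drive_tool(
  increments=[
    [[0,0,0.0005],0],
    [[0,0,0.001],0],
    [[0,0,0.001],0],
    [[0,0,0.001],0],
  ],
)

```text
clock: 14.53
ee_pos: [609.7, -204.9, 195.5]
tcp_rot: [180.0, -0.2, -18.0]
ft_force: [-5.9, 2.5, 17.6]
opening: 50.9
finger_force: 58.0
```

Call:
drive_tool(
  increments=[
    [[0,0,0.0005],0],
    [[0,0,0.0005],0],
    [[0,0,0.0005],0],
    [[0,0,0.0005],0],
  ],
)

```text
clock: 14.87
ee_pos: [609.8, -204.9, 195.5]
tcp_rot: [180.0, -0.2, -18.0]
ft_force: [-6.7, 3.1, 19.6]
opening: 50.7
finger_force: 58.0
```

The stop is reached: z stays at 195.5 while the force climbs. I'll add a little margin and hold.

Call:
drive_tool(
  increments=[
    [[0,0,0.0004],0],
    [[0,0,0.0004],0],
    [[0,0,0.0004],0],
    [[0,0,0.0004],0],
    [[0,0,0.0004],0],
    [[0,0,0.0004],0],
    [[0,0,0.0004],0],
    [[0,0,0.0004],0],
    [[0,0,0.0004],0],
    [[0,0,0.0004],0],
    [[0,0,0.0004],0],
    [[0,0,0.0004],0],
  ],
)

```text
clock: 15.87
ee_pos: [609.9, -204.9, 195.5]
tcp_rot: [180.0, -0.2, -18.0]
ft_force: [-6.6, 4.1, 22.0]
opening: 51.0
finger_force: 58.0
```

Call:
drive_tool(
  increments=[
    [[0,0,0],0],
    [[0,0,0],0],
    [[0,0,0],0],
    [[0,0,0],0],
    [[0,0,0],0],
    [[0,0,0],0],
    [[0,0,0],0],
    [[0,0,0],0],
    [[0,0,0],0],
    [[0,0,0],0],
    [[0,0,0],0],
    [[0,0,0],0],
  ],
)

```text
clock: 16.87
ee_pos: [609.9, -204.9, 195.5]
tcp_rot: [180.0, -0.2, -18.0]
ft_force: [-7.2, 3.9, 21.9]
opening: 50.8
finger_force: 58.0
```

Call:
drive_tool(
  increments=[
    [[0,0,0],0],
    [[0,0,0],0],
    [[0,0,0],0],
    [[0,0,0],0],
    [[0,0,0],0],
    [[0,0,0],0],
    [[0,0,0],0],
    [[0,0,0],0],
    [[0,0,0],0],
    [[0,0,0],0],
    [[0,0,0],0],
    [[0,0,0],0],
  ],
)

```text
clock: 17.87
ee_pos: [609.9, -204.9, 195.5]
tcp_rot: [180.0, -0.2, -18.0]
ft_force: [-6.5, 3.0, 22.3]
opening: 50.6
finger_force: 58.0
```

Call:
drive_tool(
  increments=[
    [[0,0,-0.003],0],
    [[0,0,-0.007],0],
    [[0,0,-0.012],0],
    [[0,0,-0.022],0],
    [[0,0,-0.036],0],
    [[0,0,-0.048],0],
    [[0,0,-0.05],0],
    [[0,0,-0.05],0],
  ],
)

```text
clock: 18.53
ee_pos: [609.3, -204.8, 241.9]
tcp_rot: [180.0, -0.1, -18.0]
ft_force: [0.6, -0.1, -2.0]
opening: 50.6
finger_force: 58.0
```

Call:
drive_tool(
  increments=[
    [[-0.006,-0.012,0],0],
    [[-0.02,-0.041,0],0],
    [[-0.037,-0.075,0],0],
    [[-0.054,-0.109,0],0],
    [[-0.071,-0.143,0],0],
    [[-0.088,-0.177,0],0],
    [[-0.105,-0.211,0],0],
    [[-0.122,-0.245,0],0],
    [[-0.139,-0.279,0],0],
    [[-0.156,-0.313,0],0],
    [[-0.17,-0.342,0],0],
    [[-0.177,-0.356,0],0],
  ],
)

```text
clock: 19.53
ee_pos: [548.0, 193.2, 239.7]
tcp_rot: [-180.0, 0.2, -17.8]
ft_force: [0.1, 0.2, -2.0]
opening: 50.8
finger_force: 58.0
```

Call:
drive_tool(
  increments=[
    [[0,0,0.01],0],
    [[0,0,0.03],0],
    [[0,0,0.055],0],
    [[0,0,0.08],0],
    [[0,0,0.105],0],
    [[0,0,0.125],0],
    [[0,0,0.14],0],
    [[0,0,0.15],0],
    [[0,0,0.155],0],
    [[0,0,0.155],0],
    [[0,0,0.155],0],
  ],
)

```text
clock: 20.45
ee_pos: [550.7, 188.6, 86.2]
tcp_rot: [-180.0, -0.0, -18.0]
ft_force: [0.2, 0.9, -2.5]
opening: 50.9
finger_force: 58.0
```

```bash
python3 - <<'E'
from h import *
np.set_printoptions(precision=1,suppress=True)
s=sensors.read_state();print(s["clock"],s["ee_pos"],s["tcp_rot"],s["ft_force"],s["joints"],s["opening"])
a=eyes.get_image("side");w=eyes.get_image("wrist")
cv2.imwrite("pics/p2.png",np.hstack([cv2.resize(a[200:400,130:400],(540,400),interpolation=2),cv2.resize(w,(260,195))if 0 else cv2.copyMakeBorder(cv2.resize(w,(260,195)),0,205,0,0,0)]))
E
```

```text
20.45 [550.7 188.6  86.2] [-180.   -0.  -18.] [ 0.2  0.9 -2.5] [  7.2  22.2  97.5  -0.   60.2 115.2] 50.94135228608515
```

View pics/p2.png

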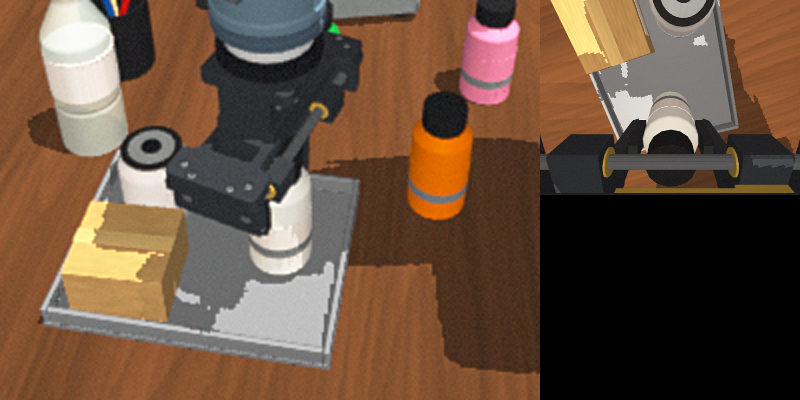

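The bottle hangs upright over the tray's free half (side crop (280,240)), clear of the carton and filter. I'll lower it gently.

Call:
drive_tool(
  increments=[
    [[0,0,0.003],0],
    [[0,0,0.006],0],
    [[0,0,0.009],0],
    [[0,0,0.011],0],
    [[0,0,0.012],0],
    [[0,0,0.012],0],
  ],
)

```text
clock: 21.05
ee_pos: [550.2, 188.7, 73.5]
tcp_rot: [180.0, 0.0, -18.0]
ft_force: [-0.7, 0.3, -1.9]
opening: 50.4
finger_force: 58.0
```

Call:
drive_tool(
  increments=[
    [[0,0,0.0005],0],
    [[0,0,0.001],0],
    [[0,0,0.001],0],
    [[0,0,0.001],0],
  ],
)

```text
clock: 21.38
ee_pos: [550.5, 188.7, 72.9]
tcp_rot: [-180.0, -0.0, -18.0]
ft_force: [-0.2, -0.0, -2.0]
opening: 50.7
finger_force: 58.0
```

Call:
drive_tool(
  increments=[
    [[0,0,0.0005],0],
    [[0,0,0.001],0],
    [[0,0,0.001],0],
    [[0,0,0.001],0],
  ],
)

```text
clock: 21.72
ee_pos: [550.8, 188.8, 72.6]
tcp_rot: [-180.0, -0.0, -18.0]
ft_force: [-1.6, -0.5, 5.1]
opening: 50.7
finger_force: 58.0
```

```bash
python3 - <<'E'
from cell import sensors
s=sensors.read_state();print(s["ee_pos"],s["ft_force"])
E
```

```text
[550.79037417 188.7643904   72.55187413] [-1.56709684 -0.54329856  5.06554943]
```

The bottle is on the floor. I'll ease off, release and rise.

Call:
drive_tool(
  increments=[
    [[0,0,-0.0006],0],
    [[0,0,-0.0006],0],
    [[0,0,-0.0006],0],
  ],
  force=15,
)

```text
clock: 21.97
ee_pos: [550.6, 188.8, 72.6]
tcp_rot: [-180.0, -0.0, -18.0]
ft_force: [-0.8, 0.2, 1.8]
opening: 51.3
finger_force: 15.0
```

Call:
drive_tool(
  increments=[
    [[0,0,0],0],
    [[0,0,0],0],
    [[0,0,0],0],
    [[0,0,0],0],
    [[0,0,0],0],
    [[0,0,0],0],
    [[0,0,0],0],
    [[0,0,0],0],
  ],
  hand=-1,
)

```text
clock: 22.63
ee_pos: [550.5, 188.7, 72.5]
tcp_rot: [-180.0, -0.0, -18.0]
ft_force: [-0.1, -0.2, 0.4]
opening: 88.4
finger_force: 0.0
```

Call:
drive_tool(
  increments=[
    [[0,0,-0.005],0],
    [[0,0,-0.015],0],
    [[0,0,-0.035],0],
    [[0,0,-0.06],0],
    [[0,0,-0.09],0],
    [[0,0,-0.12],0],
    [[0,0,-0.15],0],
    [[0,0,-0.17],0],
    [[0,0,-0.17],0],
    [[0,0,-0.17],0],
  ],
)

```text
clock: 23.47
ee_pos: [551.3, 188.9, 244.7]
tcp_rot: [-179.9, -0.2, -18.0]
ft_force: [-0.6, -0.4, -0.3]
opening: 88.2
finger_force: 0.0
```

```bash
python3 - <<'E'
from h import *
np.set_printoptions(precision=1,suppress=True)
s=sensors.read_state();print(s["clock"],s["ee_pos"],s["opening"])
c=cam("wrist",s);w=eyes.get_image("wrist");a=eyes.get_image("side")
for n in("wrist","side"):
    print(n,[(np.round(d["bbox"]),round(d["score"],2)) for d in spotter.spot_in(n,"bottle")])
print("expect wrist",proj(c,[[551,188.5,119],[551,188.5,5]]),"side",proj(cam("side"),[[551,188.5,119],[551,188.5,5]]))
p=proj(c,[[551,188.5,119],[551,188.5,40]]).astype(int);print([w[y,x] for x,y in p])
d=[(np.round(x["bbox"]),round(x["score"],2)) for x in spotter.spot_in("side","dial_grip")];print(d)
for t in("carton","filter"):print(t,[np.round(x["bbox"]) for x in spotter.spot_in("side",t)])
E
```

```text
23.4667 [551.3 188.9 244.7] 88.20981064028747
wrist [(array([490., 234.,  69.,  55.]), 0.96), (array([366., 234.,  66.,  49.]), 0.68), (array([451.,  89., 109.,  64.]), 0.64), (array([253., 156.,  57.,  76.]), 0.61), (array([149.,   1., 223., 247.]), 0.27)]
side [(array([276., 198.,  25.,  57.]), 0.95), (array([251., 274.,  36.,  69.]), 0.85), (array([333., 245.,  35.,  62.]), 0.6), (array([363., 196.,  25.,  58.]), 0.58)]
expect wrist [[283.  204.6]
 [282.7 175.9]] side [[266.1 280.7]
 [268.2 328.5]]
[array([33, 39, 38], dtype=uint8), array([20, 20, 18], dtype=uint8)]
[(array([307., 157.,  25.,  23.]), 0.88)]
carton [array([162., 298.,  62.,  66.])]
filter [array([191., 263.,  41.,  43.]), array([311., 154.,  21.,  27.])]
```

```bash
python3 -c "
from cell import job;print(job.sign_off())"
```

```text
the job is handed in; nothing more can be done
None
```

The job is handed in after about 23.5 s: the dial read position 6 before the pressing, the pad was held fully home for about 3 s at roughly 24 N, and the white bottle stands upright in the tray's free half, with nothing else knowingly touched.

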